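# Put the tools away on their shadow tiles

## Robot

A 6-joint arm with a two-finger parallel gripper is mounted at the origin on a cart in front of the work surface, level with it; the furniture and walls round the work are solid. World frame = base frame: x ahead of the robot, y to its left, z up, the work surface at z = 0. Lengths are in mm, angles in rad, forces in N, time in s.
With the tool pointing down it reaches from about 350 to 875 mm from the base axis. Payload 4.2 kg.
Tool frame: the origin (TCP) lies midway between the tips of the shut fingers; the grasp point (between the pads) lies 19 mm behind it (arm.hold_point_z is the distance from the TCP to the grasp point, in mm); z points along the fingers, y is the line along which they close (so a half turn about z gives the same grasp; the last joint's range is limited). The gripper opens to 85 mm and grips with 20 to 120 N. Pads are 22 mm wide; open, the fingers measure 114 mm over their backs; the gripper's body (76 mm by 85 mm) begins 54 mm behind the grasp point. The pads swing forward as they close: fully open they stand 13 mm farther back than shut.
Start: joints at [-1.046, 0.385, 0.008, 0, -1.194, -0.259], TCP at [164.192, -603.026, 231.312] pointing down, gripper open.
Joint ranges: [-3.14, 3.14], [-1.21, 2.06], [-1.07, 1.41], [-3.16, 2.05], [-2.99, -0.16], [-3.1, 3.1]. Speed limits (rad/s): [2.79, 2.79, 3.14, 3.14, 3.14, 3.14].

## Interface

Orientations are given as a unit quaternion [x, y, z, w].
In Python, from bench import arm, vision gives the robot as it stands. The module is installed in compiled form; this text tells all that it offers.
- The arm moves only by the tool servo_tool, never from a script. Its argument "plan" is a list of rows, each a list of 7 numbers: the shift along the world's x, y, z each as a share of 300 mm, from -1 to 1, then the turn, a rotation vector about the world's x, y, z each as a share of 2 rad, from -1 to 1, then the opening, from 0 (shut) to 1 (fully open). A call has 1 to 20 rows; each row shifts and turns the commanded pose from where the row before left it; what a row does not reach is not made up. A row lasts 1/8 s, in which the tool goes at most 62.5 mm and 10.7 degrees, less where a joint would pass 70% of its speed; a pose out of reach is approached as far as the arm can. A call with a number of a shift or a turn outside -1 to 1 is refused whole. A call with a gripper value outside its range is refused whole. The fingers move at their own pace and stop on an object; the grip force is fixed at half the most. Time passes only in rows, so rows that do not move let the fingers close. It gives the time, the measured TCP pose, the force, the opening and the grip force at its end, in the units of the state.
- arm.read_state(): the state, without advancing time (a new reading comes with each control period).
- vision.get_image(name): name is "side" or "top"; returns a dict with "image" (384x512x3 uint8, red, green, blue), "z_map" (384x512 float32, mm along the optical axis (not along the pixel's ray), 0 where there is no reading), "K" (3x3 intrinsics, pixels), "world_to_cam" (4x4, takes a point from world to camera coordinates). Camera axes: x right, y down, z forward; pixel columns grow to the right and rows downward; lengths in mm; the calibration is good to about 2 mm. A picture is of the moment at which its call begins.
- arm.job_done(): hands the job in; it is judged then, once.
The state is a dict: "clock": time; "joints": joint angles; "joint_vel": joint speeds; "joint_efforts": joint torques, N m; "position": TCP position; "ee_rot": TCP orientation; "contact_force": force on the tool from outside, world axes, zero at the start; "wrist_torque": the same for the moment, N m; "gripper_width": finger opening in mm; "grasp_force": force on a finger pad.
Only numpy, scipy, OpenCV 4.12 (cv2) and the standard library are available. Lean on these libraries where they do the work, as an engineer would, in place of code of your own. Each camera call takes 0.05 s, during which the arm holds its last target. There are 200 camera calls.

## Task

Put the large spanner, the small spanner, the tape measure and the roll of black tape away, each on the black tile that shows its own yellow outline, lying or standing as it does now, centred on the outline and lined up with it (either way round will do). Set each one down rather than dropping it, and leave the glue bottle and the screwdriver where they are.

Things in the scene. Friction and masses are not known exactly. Their poses are not given: they have to be found in the camera images.
- large_spanner: on the plywood riser that covers the middle of the table (flat top 65 mm above the table, at z = 0.065 m; everything listed stands on it): the longer of two steel open-end spanners, lying flat, 34 x 168 x 6 mm (x, y, z). Origin: middle of its underside; y along its length; pinch the shank (13 mm wide, along x) near the middle
- small_spanner: the shorter steel open-end spanner, lying flat, 28 x 138 x 5 mm (x, y, z). Origin: middle of its underside; y along its length; pinch the shank (12 mm wide, along x) near the middle
- tape_measure: yellow tape measure with a black side panel, standing upright, 40 x 78 x 60 mm (x, y, z). Origin: middle of the underside of these extents; y along its length: the case (38 mm wide along x, 60 mm tall) reaches from y = -23 to +39 mm, the short low blade end sticks out to y = -39 mm. Grip the case across x at about y = +8 mm
- tape_roll: small roll of black tape lying flat, 55 mm across and 19 mm high; grip it across the outside. Origin: middle of its underside, z up
- tile_large_spanner: flat black tile screwed to the riser, 90 x 190 x 6 mm, with small steel screws in its corners; printed in yellow at its middle is the outline of the large spanner, 173 mm long (the longer of the two spanner outlines). Origin: centre of its underside, right under the middle of the outline; z up, the tile's (and the outline's) long axis is y; the top face is 6 mm above the origin
- tile_small_spanner: flat black tile screwed to the riser, 90 x 190 x 6 mm, with small steel screws in its corners; printed in yellow at its middle is the outline of the small spanner, 143 mm long (the shorter of the two spanner outlines). Origin: centre of its underside, right under the middle of the outline; z up, the tile's (and the outline's) long axis is y; the top face is 6 mm above the origin
- tile_tape_measure: flat black tile screwed to the riser, 90 x 190 x 6 mm, with small steel screws in its corners; printed in yellow at its middle is a rounded rectangle 45 x 83 mm, the outline of the tape measure. Origin: centre of its underside, right under the middle of the outline; z up, the tile's (and the outline's) long axis is y; the top face is 6 mm above the origin
- tile_tape_roll: flat black tile screwed to the riser, 90 x 190 x 6 mm, with small steel screws in its corners; printed in yellow at its middle is a ring 60 mm across, the outline of the tape roll (its turn does not matter). Origin: centre of its underside, right under the middle of the outline; z up, the tile's (and the outline's) long axis is y; the top face is 6 mm above the origin
- glue_bottle: bystander: small white bottle with a red cap, standing, 24 x 34 x 78 mm. Origin: centre of its underside
- screwdriver: bystander: screwdriver with a red handle, lying, 26 x 212 x 27 mm, y along its length. Origin: middle of its underside

How it is judged:
By the outcome, as a careful person would: the job done as asked, in the order asked, and still so for the second after the job is handed in, with the robot touching nothing.
It also fails if it takes over 104 s, if anything falls off the work surface, if the arm or the gripper's body presses on something with over 40 N, if the wrist force passes 120 N, or if a joint passes its speed limit or range.

## Working session

There is one attempt and no reset: what is moved stays moved. The work goes in short steps, Python scripts to look and compute and a tool call to move; the robot and the scene stay as the last step left them, time stands still between calls to the robot, and variables do not carry over. Pictures are saved under pics/ and viewed, at most 14 in all, crops included, and the job is handed in when it is done.

Besides the shell and the picture viewer there is one more tool, called after "Request:" as a command line: name --pt "numbers of a row" for each row, then --argument value for the rest. servo_tool: Moves the arm, as the interface text tells. Its arguments: {"type":"object","properties":{"plan":{"type":"array"}},"required":["plan"]}

```bash
mkdir -p pics; ls
python3 - <<'E'
from bench import arm, vision
import cv2,numpy as np
for n in("top","side"):
    d=vision.get_image(n); cv2.imwrite(f"pics/{n}0.png",d["image"][:,:,::-1]); np.savez(f"{n}0.npz",**d)
    print(n,d["K"].round(1).tolist(),d["world_to_cam"].round(3).tolist())
s=arm.read_state();print(s,arm.hold_point_z)
E
```

```text
pics
top [[473.2, 0.0, 258.8], [0.0, 473.2, 187.5], [0.0, 0.0, 1.0]] [[0.006, -1.0, -0.01, 0.82], [-0.985, -0.004, -0.173, 610.885], [0.173, 0.011, -0.985, 1419.233], [0.0, 0.0, 0.0, 1.0]]
side [[471.5, 0.0, 254.1], [0.0, 471.5, 191.7], [0.0, 0.0, 1.0]] [[1.0, 0.025, 0.0, -615.901], [0.013, -0.519, -0.855, 72.82], [-0.021, 0.855, -0.519, 1403.578], [0.0, 0.0, 0.0, 1.0]]
{'clock': 0.1, 'joints': array([-1.04636935e+00,  3.85502132e-01,  6.76525249e-03, -4.25334008e-04,
       -1.19401803e+00, -2.58616066e-01]), 'joint_vel': array([ 0.00031531, -0.00245062,  0.00375341,  0.00083995,  0.00115497,
       -0.0012175 ]), 'joint_efforts': array([ 1.12576558e-04, -3.93319952e+01,  1.88929063e+01,  4.19797540e+00,
       -2.58869928e-03,  7.28327393e-06]), 'position': array([ 164.06823702, -602.53891091,  230.31993065]), 'ee_rot': array([-1.32436715e-01,  9.91190960e-01,  9.80617546e-04, -1.90977644e-04]), 'contact_force': array([-0.73744801, -0.36482851, -0.50562278]), 'wrist_torque': array([-0.0172712 , -0.01141251,  0.00154678]), 'grasp_force': 0.0, 'gripper_width': 85.44718865741743} 18.700000000000003
```

View pics/top0.png

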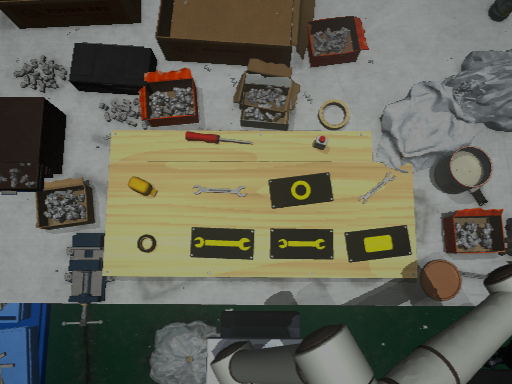

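View pics/side0.png

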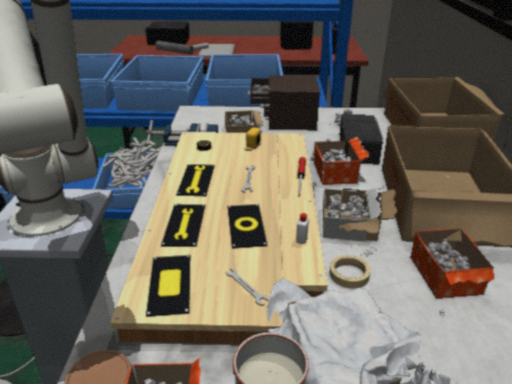

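The top view shows the tape measure at (142,186), the roll at (147,243) and spanners at (220,190) and (377,187). The tiles are at (222,243) spanner, (301,243) spanner, (378,243) tape measure and (300,190) ring. The glue bottle is at (320,142) and the screwdriver at (218,138). The side view shows the same layout.

```bash
cat > h.py <<'E'
import cv2,numpy as np
def ray(d,uv,z):
    uv=np.asarray(uv,float).reshape(-1,2); T=d["world_to_cam"]; R,t=T[:3,:3],T[:3,3]
    c=-R.T@t; r=np.c_[uv,np.ones(len(uv))]@np.linalg.inv(d["K"]).T@R
    return (c+r*((z-c[2])/r[:,2])[:,None])[:,:2]
def proj(d,p):
    q=d["K"]@(d["world_to_cam"]@np.r_[p,1])[:3]; return q[:2]/q[2]
def masks(d):
    h=cv2.cvtColor(d["image"],cv2.COLOR_RGB2HSV); H,S,V=[h[...,i].astype(int) for i in range(3)]
    return dict(yellow=(S>170)&(V>110)&(H>18)&(H<35),dark=(V<70),grey=(S<60)&(V>60))
def blob(d,kind,xy,z,win):
    """biggest blob of a colour within win px of the projection of xy,z; world rect on plane z"""
    m=masks(d)[kind].astype(np.uint8); u,v=proj(d,[*xy,z]); yy,xx=np.mgrid[:384,:512]
    m[(abs(xx-u)>win)|(abs(yy-v)>win)]=0
    m=cv2.morphologyEx(m,cv2.MORPH_CLOSE,np.ones((3,3)))
    cs,_=cv2.findContours(cv2.resize(m*255,None,fx=4,fy=4,interpolation=cv2.INTER_LINEAR)//128,cv2.RETR_EXTERNAL,cv2.CHAIN_APPROX_NONE)
    if not cs: return None
    c=max(cs,key=cv2.contourArea).reshape(-1,2); w=ray(d,(c+.5)/4-.5,z).astype(np.float32)
    (cx,cy),(a,b),_=r=cv2.minAreaRect(w); P=cv2.boxPoints(r); e=max((P[1]-P[0],P[2]-P[1]),key=np.linalg.norm)
    M=cv2.moments(w.reshape(-1,1,2))
    return dict(c=(round(cx,1),round(cy,1)),size=(round(max(a,b),1),round(min(a,b),1)),yaw=round(np.degrees(np.arctan2(e[1],e[0]))%180,1),cent=(round(M["m10"]/M["m00"],1),round(M["m01"]/M["m00"],1)))
E
cat > m.py <<'E'
from h import *
import sys
D={n:np.load(f"{n}0.npz") for n in("top","side")}; D={n:{k:d[k] for k in d} for n,d in D.items()}
it=[("tileA","dark",(222,243),71,38),("outA","yellow",(222,243),71,36),("tileB","dark",(301,243),71,38),("outB","yellow",(301,243),71,36),
("tileM","dark",(378,243),71,38),("outM","yellow",(378,243),71,30),("tileR","dark",(300,190),71,36),("outR","yellow",(300,190),71,30),
("spA","grey",(220,190),70,34),("spB","grey",(377,187),70,30),("roll","dark",(147,243),84,20),("meas","yellow",(142,186),125,25),("meas0","yellow",(142,186),65,25)]
for n,k,uv,z,w in it:
    xy=ray(D["top"],uv,z)[0]
    for c in D: print(n,c,blob(D[c],k,xy,z,w))
E
python3 m.py
python3 - <<'E'
import numpy as np
from h import *
for n in("top","side"):
    d={k:v for k,v in np.load(n+"0.npz").items()}
    u,v=(proj(d,[*ray({k:v for k,v in np.load("top0.npz").items()},(142,186),100)[0],95])).astype(int)
    z=d["z_map"]; yy,xx=np.mgrid[v-28:v+28,u-28:u+28]
    zz=z[v-28:v+28,u-28:u+28]; T=d["world_to_cam"];
    P=np.c_[xx.ravel(),yy.ravel(),np.ones(xx.size)]@np.linalg.inv(d["K"]).T*zz.reshape(-1,1)
    W=(P-T[:3,3])@T[:3,:3]; W=W[(zz.ravel()>0)]
    for lo,hi in((112,135),(75,112)):
        q=W[(W[:,2]>lo)&(W[:,2]<hi)].astype(np.float32); r=cv2.minAreaRect(q[:,:2]); print(n,lo,len(q),r,q.mean(0),q[:,2].max())
    cv2.imwrite(f"pics/m_{n}.png",cv2.resize(d["image"][v-28:v+28,u-28:u+28,::-1],(400,400),interpolation=cv2.INTER_CUBIC))
a=[cv2.imread(f"pics/m_{n}.png") for n in("top","side")]
cv2.imwrite("pics/m2.png",np.hstack(a))
E
```

```text
tileA top {'c': (437.9, 113.4), 'size': (189.5, 91.7), 'yaw': np.float32(88.1), 'cent': (438.0, 113.4)}
tileA side {'c': (434.7, 108.7), 'size': (187.7, 85.0), 'yaw': np.float32(88.2), 'cent': (435.2, 106.3)}
outA top {'c': (437.4, 115.4), 'size': (169.1, 35.5), 'yaw': np.float32(89.1), 'cent': (438.3, 112.0)}
outA side {'c': (431.9, 113.5), 'size': (167.7, 38.9), 'yaw': np.float32(89.1), 'cent': (433.2, 112.9)}
tileB top {'c': (437.5, -126.0), 'size': (186.7, 89.1), 'yaw': np.float32(90.3), 'cent': (437.5, -125.7)}
tileB side {'c': (434.2, -129.3), 'size': (188.4, 85.9), 'yaw': np.float32(89.7), 'cent': (434.3, -129.6)}
outB top {'c': (437.3, -125.6), 'size': (137.4, 29.2), 'yaw': np.float32(90.3), 'cent': (438.3, -126.1)}
outB side {'c': (431.7, -125.0), 'size': (137.1, 35.3), 'yaw': np.float32(90.9), 'cent': (433.1, -125.4)}
tileM top {'c': (439.8, -353.7), 'size': (190.0, 91.6), 'yaw': np.float32(97.4), 'cent': (439.7, -353.8)}
tileM side {'c': (436.2, -358.5), 'size': (189.8, 86.5), 'yaw': np.float32(97.4), 'cent': (436.2, -358.7)}
outM top {'c': (439.9, -354.9), 'size': (84.7, 
[... 1171 characters left out ...]
32(97.3), 'cent': (435.0, 315.6)}
meas top {'c': (606.7, 362.3), 'size': (60.0, 35.4), 'yaw': np.float32(64.0), 'cent': (606.7, 362.4)}
meas side {'c': (604.8, 345.2), 'size': (76.6, 41.7), 'yaw': np.float32(80.5), 'cent': (602.9, 346.2)}
meas0 top {'c': (617.6, 378.6), 'size': (62.6, 36.9), 'yaw': np.float32(64.0), 'cent': (617.6, 378.7)}
meas0 side {'c': (601.2, 479.7), 'size': (83.5, 45.5), 'yaw': np.float32(80.5), 'cent': (599.2, 480.7)}Traceback (most recent call last):
  File "<stdin>", line 11, in <module>
cv2.error: OpenCV(4.12.0) /io/opencv/modules/imgproc/src/convhull.cpp:143: error: (-215:Assertion failed) total >= 0 && (depth == CV_32F || depth == CV_32S) in function 'convexHull'
```

```bash
cat > dep.py <<'E'
from h import *
def cloud(d,xy,z,w):
    u,v=proj(d,[*xy,z]).astype(int); zz=d["z_map"][v-w:v+w,u-w:u+w]; yy,xx=np.mgrid[v-w:v+w,u-w:u+w]
    P=np.c_[xx.ravel(),yy.ravel(),np.ones(xx.size)]@np.linalg.inv(d["K"]).T*zz.reshape(-1,1); T=d["world_to_cam"]
    W=(P-T[:3,3])@T[:3,:3]; return W[zz.ravel()>0].astype(np.float32)
if __name__=="__main__":
    D={n:dict(np.load(n+"0.npz")) for n in("top","side")}; im=[]
    for n,d in D.items():
        W=cloud(d,(607,365),95,25); print(n,np.percentile(W[:,2],[1,10,50,90,99]).round(1))
        for lo,hi in((118,135),(75,118)):
            q=W[(W[:,2]>lo)&(W[:,2]<hi)]
            if len(q)>5: print(n,lo,len(q),cv2.minAreaRect(np.ascontiguousarray(q[:,:2])),q.mean(0))
        u,v=proj(d,[607,365,95]).astype(int); im.append(cv2.resize(d["image"][v-25:v+25,u-25:u+25,::-1],(380,380),interpolation=cv2.INTER_CUBIC))
        print("spB",[blob(d,"grey",ray(D["top"],(377,187),70)[0],70,w) for w in(22,24,26)])
    for n,d in D.items():
        u,v=proj(d,[*ray(D["top"],(377,187),70)[0],70]).astype(int)
        print(n,u,v)
        if n=="side": im[0]=cv2.resize(np.hstack([im[0]]),(380,380)); im.append(cv2.resize(d["image"][v-35:v+35,u-35:u+35,::-1],(380,380)))
    cv2.imwrite("pics/m2.png",cv2.resize(np.hstack(im),(798,266)))
E
python3 dep.py
```

```text
top [ 58.8  62.3  66.3 110.5 127.6]
top 118 219 ((606.0158081054688, 363.5615234375), (60.90536117553711, 37.48766326904297), 66.3828353881836) [606.2639  363.2827  123.85059]
top 75 84 ((628.0047607421875, 368.7991027832031), (103.42072296142578, 65.25732421875), 18.812416076660156) [599.13074  347.13412  101.474014]
spB [{'c': (610.3, -358.4), 'size': (134.8, 28.3), 'yaw': np.float32(130.2), 'cent': (611.0, -358.8)}, {'c': (610.3, -358.4), 'size': (134.8, 28.3), 'yaw': np.float32(130.2), 'cent': (611.0, -358.8)}, {'c': (610.3, -358.4), 'size': (134.8, 28.3), 'yaw': np.float32(130.2), 'cent': (611.0, -358.8)}]
side [ -0.3  27.1  66.3  78.6 125.7]
side 118 80 ((605.3601684570312, 357.3955078125), (62.40252685546875, 34.27466583251953), 67.59393310546875) [606.10846 353.81705 124.36383]
side 75 195 ((634.969482421875, 482.0871276855469), (349.2250671386719, 57.135013580322266), 78.70528411865234) [611.1646  375.723    95.26342]
spB [{'c': (612.4, -362.8), 'size': (152.1, 33.4), 'yaw': np.float32(128.0), 'cent': (609.0, -362.5)}, {'c': (622.0, -359.8), 'size': (159.1, 52.2), 'yaw': np.float32(128.0), 'cent': (614.2, -366.9)}, {'c': (628.7, -359.0), 'size': (166.1, 63.7), 'yaw': np.float32(128.0), 'cent': (620.8, -371.7)}]
top 377 187
side 247 284
```

View pics/m2.png

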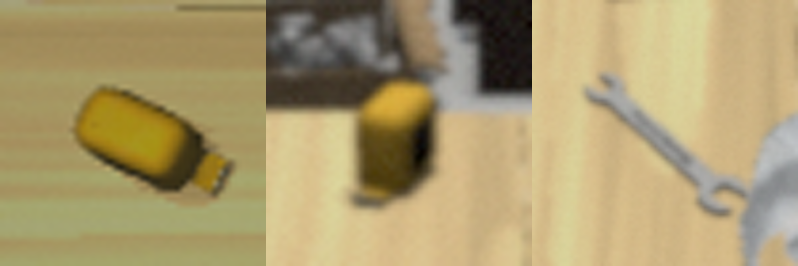

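The top crop shows the tape measure's blade end pointing lower right, so its y axis points to yaw ≈65°. The third crop shows the small spanner lying clear of the cloth. Measured sizes match the ones given: spA is 166–169 mm long, so it is the large one, and spB is 135 mm. Next I move above the large spanner.

Request:
servo_tool --pt "0.096 0.162 0 0 0 0.043 0.6" --pt "0.096 0.162 0 0 0 0.043 0.6" --pt "0.096 0.162 0 0 0 0.043 0.6" --pt "0.096 0.162 0 0 0 0.043 0.6" --pt "0.096 0.162 0 0 0 0.043 0.6" --pt "0.096 0.162 0 0 0 0.043 0.6" --pt "0.096 0.162 0 0 0 0.043 0.6" --pt "0.096 0.162 0 0 0 0.043 0.6" --pt "0.096 0.162 0 0 0 0.043 0.6" --pt "0.096 0.162 0 0 0 0.043 0.6" --pt "0.096 0.162 0 0 0 0.043 0.6" --pt "0.096 0.162 0 0 0 0.043 0.6" --pt "0.096 0.162 0 0 0 0.043 0.6" --pt "0.096 0.162 0 0 0 0.043 0.6" --pt "0.096 0.162 0 0 0 0.043 0.6" --pt "0 0 0 0 0 0 0.6" --pt "0 0 0 0 0 0 0.6"

```text
clock: 2.22
position: [595.7, 126.0, 230.4]
ee_rot: [-0.702, 0.712, 0.0, -0.001]
contact_force: [-0.4, -0.3, -0.1]
gripper_width: 51.0
grasp_force: 0.0
```

Request:
servo_tool --pt "0 -0.004 -0.15 0 0 0 0.4" --pt "0 0 -0.15 0 0 0 0.4" --pt "0 0 -0.1 0 0 0 0.4" --pt "0 0 -0.07 0 0 0 0.4" --pt "0 0 -0.03 0 0 0 0.4" --pt "0 0 -0.02 0 0 0 0.4" --pt "0 0 -0.01 0 0 0 0.4" --pt "0 0 0 0 0 0 0.4" --pt "0 0 0 0 0 0 0.4"

```text
clock: 3.35
position: [596.5, 124.9, 72.9]
ee_rot: [-0.702, 0.712, -0.0, 0.001]
contact_force: [-0.4, 0.2, 0.2]
gripper_width: 34.3
grasp_force: 0.0
```

Request:
servo_tool --pt "0 0 -0.01 0 0 0 0.4" --pt "0 0 -0.006 0 0 0 0.4" --pt "0 0 0 0 0 0 0.0" --pt "0 0 0 0 0 0 0" --pt "0 0 0 0 0 0 0" --pt "0 0 0 0 0 0 0"

```text
clock: 4.1
position: [596.1, 124.8, 67.5]
ee_rot: [-0.702, 0.712, 0.0, -0.0]
contact_force: [0.2, 0.1, 0.1]
gripper_width: 10.4
grasp_force: 58.5
```

Request:
servo_tool --pt "0 0 0.05 0 0 0 0" --pt "0 0 0.1 0 0 0 0" --pt "-0.08 -0.005 0 0 0 0 0" --pt "-0.15 -0.01 0 0 0 -0.003 0" --pt "-0.15 -0.01 0 0 0 -0.004 0" --pt "-0.1 -0.007 0 0 0 0 0" --pt "-0.056 -0.003 0 0 0 0 0" --pt "0 0 0 0 0 0 0" --pt "0 0 -0.05 0 0 0 0" --pt "0 0 -0.03 0 0 0 0" --pt "0 0 0 0 0 0 0" --pt "0 0 0 0 0 0 0"

```text
clock: 5.6
position: [436.0, 114.5, 88.6]
ee_rot: [-0.697, 0.717, -0.0, 0.0]
contact_force: [0.6, 0.5, -1.6]
gripper_width: 10.1
grasp_force: 58.6
```

Run:
```python
from bench import vision
import cv2,numpy as np
from h import proj
im=[]
for n in("top","side"):
    d=vision.get_image(n); u,v=proj(d,[435,114,80]).astype(int); w=45 if n=="top" else 35
    im.append(cv2.resize(d["image"][v-w:v+w,u-w:u+w,::-1],(400,400),interpolation=cv2.INTER_CUBIC))
cv2.imwrite("pics/p1.png",np.hstack(im))
```

```text
(no output)
```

View pics/p1.png

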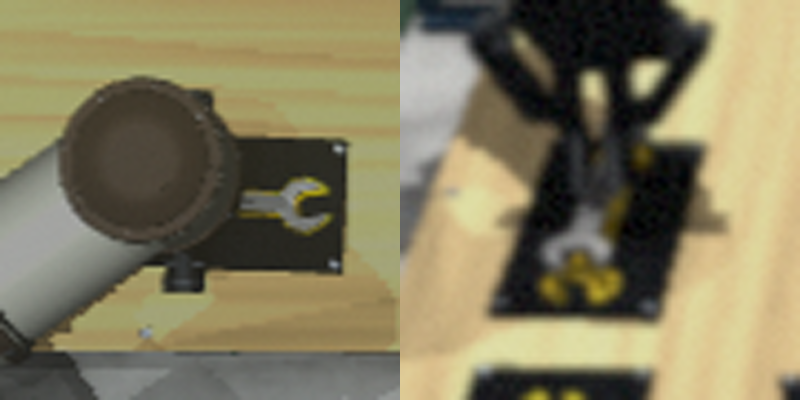

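Left crop: the spanner hangs level over the outline. Right crop: it is held across the shank. Next I lower it onto the tile.

Request:
servo_tool --pt "0 0 -0.03 0 0 0 0" --pt "0 0 -0.01 0 0 0 0" --pt "0 0 -0.005 0 0 0 0" --pt "0 0 -0.003 0 0 0 0" --pt "0 0 0 0 0 0 0" --pt "0 0 0 0 0 0 0"

```text
clock: 6.45
position: [435.5, 114.3, 74.2]
ee_rot: [-0.697, 0.717, -0.0, 0.0]
contact_force: [-0.3, 0.2, -1.2]
gripper_width: 10.2
grasp_force: 58.6
```

Request:
servo_tool --pt "0 0 -0.003 0 0 0 0" --pt "0 0 0 0 0 0 0" --pt "0 0 0 0 0 0 0"

```text
clock: 6.82
position: [435.5, 114.4, 73.5]
ee_rot: [-0.697, 0.717, -0.0, 0.0]
contact_force: [-0.6, 0.1, 2.6]
gripper_width: 10.2
grasp_force: 59.1
```

Request:
servo_tool --pt "0 0 0 0 0 0 0.4" --pt "0 0 0 0 0 0 0.4" --pt "0 0 0 0 0 0 0.4" --pt "0 0 0.05 0 0 0 0.4" --pt "0 0 0.1 0 0 0 0.4" --pt "0 0 0.1 0 0 0 0.4" --pt "0.058 -0.158 0 0 0 0.036 0.4" --pt "0.058 -0.158 0 0 0 0.036 0.4" --pt "0.058 -0.158 0 0 0 0.036 0.4" --pt "0.058 -0.158 0 0 0 0.036 0.4" --pt "0.058 -0.158 0 0 0 0.036 0.4" --pt "0.058 -0.158 0 0 0 0.036 0.4" --pt "0.058 -0.158 0 0 0 0.036 0.4" --pt "0.058 -0.158 0 0 0 0.036 0.4" --pt "0.058 -0.158 0 0 0 0.036 0.4" --pt "0.058 -0.158 0 0 0 0.036 0.4" --pt "0 0 0 0 0 0 0.4" --pt "0 0 0 0 0 0 0.4"

```text
clock: 9.07
position: [608.8, -359.4, 147.4]
ee_rot: [0.905, -0.426, -0.001, -0.0]
contact_force: [0.7, 0.3, -0.1]
gripper_width: 34.4
grasp_force: 0.0
```

Run:
```python
from bench import vision
import cv2,numpy as np
from h import *
im=[]
for n in("top","side"):
    d=vision.get_image(n); np.savez(n+"1.npz",**d); u,v=proj(d,[435,114,80]).astype(int); w=40 if n=="top" else 35
    for k in("dark","grey","yellow"): print(n,k,blob(d,k,(437,113.5),77 if k=="grey" else 71,38))
    im.append(cv2.resize(d["image"][v-w:v+w,u-w:u+w,::-1],(400,400),interpolation=cv2.INTER_CUBIC))
cv2.imwrite("pics/p2.png",np.hstack(im))
```

```text
top dark {'c': (403.6, 114.5), 'size': (189.6, 160.3), 'yaw': np.float32(88.1), 'cent': (435.9, 117.3)}
top grey {'c': (390.2, 99.6), 'size': (197.8, 132.1), 'yaw': np.float32(90.3), 'cent': (378.1, 64.4)}
top yellow {'c': (431.3, 131.7), 'size': (38.5, 2.2), 'yaw': np.float32(90.3), 'cent': (431.3, 131.7)}
side dark {'c': (434.6, 108.9), 'size': (186.5, 87.0), 'yaw': np.float32(87.1), 'cent': (434.0, 106.7)}
side grey {'c': (338.7, 201.1), 'size': (382.0, 73.1), 'yaw': np.float32(101.2), 'cent': (317.2, 240.3)}
side yellow {'c': (434.2, -77.7), 'size': (35.0, 24.0), 'yaw': np.float32(97.9), 'cent': (432.3, -77.6)}
```

View pics/p2.png

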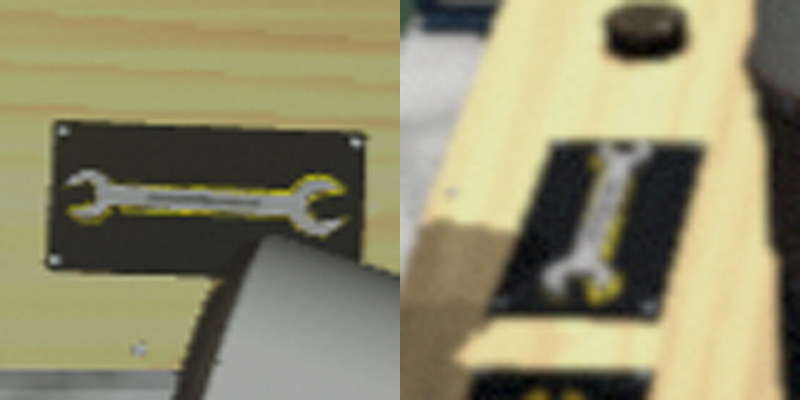

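Both crops show the large spanner flat on its outline, with slightly more yellow showing on the +x side, toward the right end. I'll measure inside the tile only.

```bash
cat >> h.py <<'E'
def rect(d,m,poly,z):
    """long-axis rect of mask m inside world polygon poly (mm, on plane 71), cast on plane z"""
    P=np.array([proj(d,[*p,71]) for p in poly]).astype(np.int32); k=np.zeros(m.shape,np.uint8); cv2.fillPoly(k,[P],1)
    m=(m&(k>0)).astype(np.uint8); m=cv2.resize(m*255,None,fx=4,fy=4)//128
    ys,xs=np.nonzero(m); w=ray(d,np.c_[(xs+.5)/4-.5,(ys+.5)/4-.5],z); c=w.mean(0)
    l=np.linalg.svd(w-c,full_matrices=False)[2][0]; l*=np.sign(l[1]); n=np.array([l[1],-l[0]])
    a,b=(w-c)@l,(w-c)@n; mid=c+l*(a.max()+a.min())/2+n*(np.percentile(b,.5)+np.percentile(b,99.5))/2
    return mid.round(1),c.round(1),np.round([np.ptp(a),np.ptp(b),np.degrees(np.arctan2(l[1],l[0]))],1)
def box(c,yaw,L,W):
    y=np.radians(yaw); l=np.array([np.cos(y),np.sin(y)]); n=np.array([l[1],-l[0]]); c=np.array(c)
    return [c+s*l*L/2+t*n*W/2 for s,t in((1,1),(1,-1),(-1,-1),(-1,1))]
E
cat > m2.py <<'E'
from h import *
b=box((436,112.5),88.5,180,56)
for n in("top","side"):
    d0,d1=dict(np.load(n+"0.npz")),dict(np.load(n+"1.npz"))
    hs=lambda d:[x.astype(int) for x in cv2.split(cv2.cvtColor(d["image"],cv2.COLOR_RGB2HSV))]
    H,S,V=hs(d0); print(n,"out0",*rect(d0,(S>120)&(V>90),b,71))
    H,S,V=hs(d1); print(n,"spanner",*rect(d1,(V>85)&(S<110),b,76),"|all",*rect(d1,(V>85),b,71))
E
python3 m2.py
```

```text
top out0 [438.2 115.4] [438.  111.2] [169.4  38.3  88.1]
top spanner [433.8 115.3] [436.8 112. ] [169.5  46.3  85.1] |all [432.9 115.6] [437.5 111.2] [169.5  48.4  87.8]
side out0 [433.6 116.9] [433.1 109.4] [174.8  42.9  88.6]
side spanner [434.4 114. ] [433.6 116.7] [174.3  58.6  87.2] |all [435.8 120.5] [433.4 118.2] [180.2  58.8  89.4]
```

Request:
servo_tool --pt "-0.001 0.003 -0.1 0 0 0 0.4" --pt "0 0 -0.1 0 0 0 0.4" --pt "0 0 -0.04 0 0 0 0.4" --pt "0 0 -0.018 0 0 0 0.4" --pt "0 0 -0.007 0 0 0 0.4" --pt "0 0 0 0 0 0 0.4" --pt "0 0 0 0 0 0 0.4"

```text
clock: 10.05
position: [609.5, -359.0, 69.6]
ee_rot: [0.905, -0.426, 0.001, -0.0]
contact_force: [0.7, 0.9, -0.4]
gripper_width: 33.7
grasp_force: 0.0
```

Request:
servo_tool --pt "-0.002 0 -0.006 0 0 0 0.4" --pt "0 0 -0.002 0 0 0 0.4" --pt "0 0 0 0 0 0 0" --pt "0 0 0 0 0 0 0" --pt "0 0 0 0 0 0 0" --pt "0 0 0 0 0 0 0"

```text
clock: 10.8
position: [608.6, -358.9, 66.5]
ee_rot: [0.905, -0.426, 0.0, 0.0]
contact_force: [0.4, 0.7, 1.9]
gripper_width: 10.0
grasp_force: 58.8
```

Request:
servo_tool --pt "0 0 0.05 0 0 0 0" --pt "0 0 0.1 0 0 0 0" --pt "-0.05 0.066 0 0 0 -0.03 0" --pt "-0.1 0.134 0 0 0 -0.06 0" --pt "-0.1 0.134 0 0 0 -0.06 0" --pt "-0.1 0.134 0 0 0 -0.06 0" --pt "-0.1 0.134 0 0 0 -0.06 0" --pt "-0.08 0.108 0 0 0 -0.05 0" --pt "-0.047 0.066 0 0 0 -0.025 0" --pt "0 0 0 0 0 0 0" --pt "0 0 -0.06 0 0 0 0" --pt "0 0 -0.03 0 0 0 0" --pt "0 0 0 0 0 0 0" --pt "0 0 0 0 0 0 0"

```text
clock: 12.55
position: [436.0, -126.3, 84.6]
ee_rot: [0.707, -0.707, 0.0, -0.0]
contact_force: [-0.0, -0.1, -0.7]
gripper_width: 9.4
grasp_force: 58.7
```

Run:
```python
from bench import vision
import cv2,numpy as np
from h import *
im=[]
for n in("top","side"):
    d=vision.get_image(n); np.savez(n+"2.npz",**d); u,v=proj(d,[435,-6,80]).astype(int); w=75 if n=="top" else 60
    im.append(cv2.resize(d["image"][v-w:v+w,u-w:u+w,::-1],(400,400),interpolation=cv2.INTER_CUBIC))
cv2.imwrite("pics/p3.png",np.hstack(im))
```

```text
(no output)
```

View pics/p3.png

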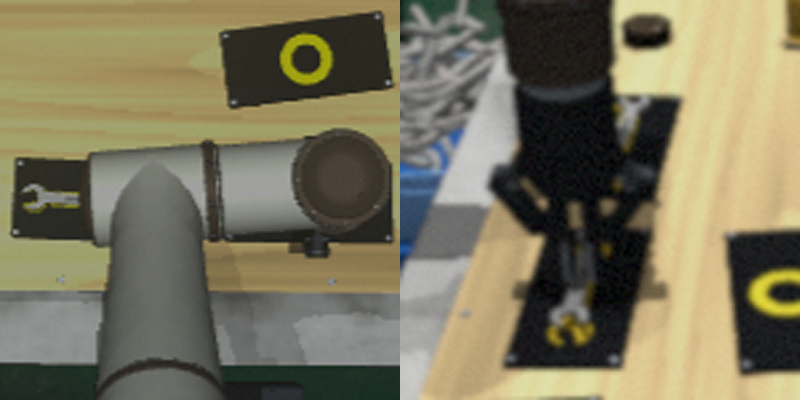

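The small spanner hangs level over its outline, and both crops agree. I'll lower it.

Request:
servo_tool --pt "0 0 -0.02 0 0 0 0" --pt "0 0 -0.01 0 0 0 0" --pt "0 0 -0.005 0 0 0 0" --pt "0 0 -0.003 0 0 0 0" --pt "0 0 0 0 0 0 0" --pt "0 0 0 0 0 0 0"

```text
clock: 13.4
position: [435.5, -126.0, 73.0]
ee_rot: [0.707, -0.707, 0.0, -0.0]
contact_force: [0.3, -0.2, -0.2]
gripper_width: 9.8
grasp_force: 58.7
```

Request:
servo_tool --pt "0 0 -0.002 0 0 0 0" --pt "0 0 0 0 0 0 0" --pt "0 0 0 0 0 0 0.4" --pt "0 0 0 0 0 0 0.4" --pt "0 0 0 0 0 0 0.4" --pt "0 0 0.05 0 0 0 0.4" --pt "0 0 0.15 0 0 0 0.5" --pt "0 0 0.19 0 0 0 0.8" --pt "0.057 0.163 0 0 0 -0.022 1" --pt "0.057 0.163 0 0 0 -0.022 1" --pt "0.057 0.163 0 0 0 -0.022 1" --pt "0.057 0.163 0 0 0 -0.022 1" --pt "0.057 0.163 0 0 0 -0.022 1" --pt "0.057 0.163 0 0 0 -0.022 1" --pt "0.057 0.163 0 0 0 -0.022 1" --pt "0.057 0.163 0 0 0 -0.022 1" --pt "0.057 0.163 0 0 0 -0.022 1" --pt "0.057 0.163 0 0 0 -0.02 1" --pt "0 0 0 0 0 0 1" --pt "0 0 0 0 0 0 1"

```text
clock: 15.9
position: [605.9, 362.6, 188.5]
ee_rot: [-0.538, 0.843, -0.0, -0.001]
contact_force: [-0.6, -0.5, 0.0]
gripper_width: 85.5
grasp_force: 0.0
```

```bash
cat > chk.py <<'E'
import sys
from bench import vision
from h import *
im=[]; D0={}; 
for n in("top","side"):
    d=vision.get_image(n); d0=dict(np.load(n+"0.npz"))
    hs=lambda d:[x.astype(int) for x in cv2.split(cv2.cvtColor(d["image"],cv2.COLOR_RGB2HSV))]
    for t,c,y,L in(("large",(436,112.5),88.5,180),("small",(436,-126.5),90.2,150)):
        b=box(c,y,L,52); H,S,V=hs(d0); print(n,t,"out0",*rect(d0,(S>120)&(V>90),b,71))
        H,S,V=hs(d); print("   sp",*rect(d,(V>85)&(S<100),b,76),"all",*rect(d,(V>85),b,71))
    u,v=proj(d,[435,-6,80]).astype(int); w=(90,45) if n=="top" else (40,65)
    im.append(cv2.resize(d["image"][v-w[1]:v+w[1],u-w[0]:u+w[0],::-1],None,fx=(480/2/w[0] if n=="top" else 290/2/w[0]),fy=(480/2/w[0] if n=="top" else 290/2/w[0]),interpolation=cv2.INTER_CUBIC))
h=max(i.shape[0] for i in im); im=[cv2.copyMakeBorder(i,0,h-i.shape[0],0,0,cv2.BORDER_CONSTANT) for i in im]
cv2.imwrite("pics/"+sys.argv[1],np.hstack(im))
E
python3 chk.py p4.png
```

```text
top large out0 [438.2 115.4] [438.  111.2] [169.4  38.3  88.1]
   sp [438.7 114.9] [437.9 114.1] [169.3  33.8  86.2] all [437.9 115.4] [438.2 112.2] [169.2  38.4  88.5]
top small out0 [ 437.6 -124.2] [ 437.9 -127.3] [140.7  29.3  89.8]
   sp [ 439.  -125.2] [ 437.4 -126.5] [137.   26.2  89.4] all [ 437.7 -125.7] [ 437.5 -127.2] [137.7  29.4  89.6]
side large out0 [433.6 116.9] [433.1 109.4] [174.8  42.9  88.6]
   sp [431.9 117.8] [433.5 118.8] [171.   54.3  86.9] all [433.6 121. ] [433.5 119.6] [181.2  54.7  89.2]
side small out0 [ 432.9 -122.5] [ 432.9 -128.7] [142.6  35.9  89.9]
   sp [ 434.4 -129.5] [ 433.8 -130.1] [141.4  32.3  89.6] all [ 432.5 -122.5] [ 432.8 -126.8] [142.4  35.3  90.1]
```

View pics/p4.png

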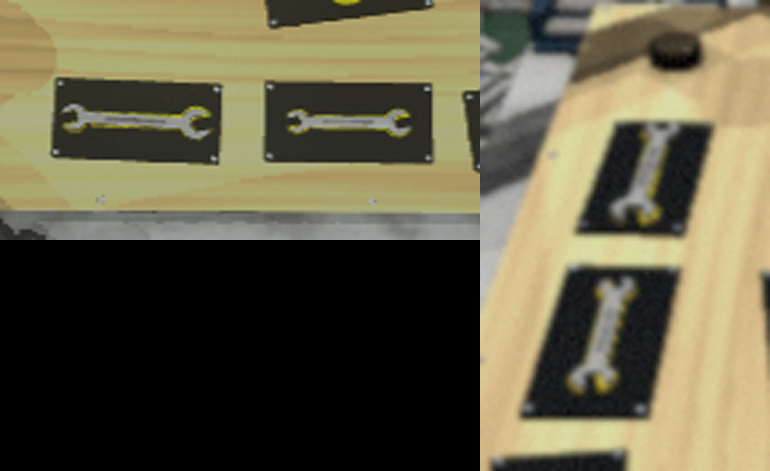

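Both spanners lie on their outlines. The large one may be turned about 1.8°, which I'll recheck at the end. Next I descend on the tape measure.

Request:
servo_tool --pt "-0.003 0 -0.1 0 0 0 1" --pt "0 0 -0.1 0 0 0 1" --pt "0 0 -0.08 0 0 0 1" --pt "0 0 -0.06 0 0 0 1" --pt "0 0 -0.028 0 0 0 1" --pt "0 0 0 0 0 0 1" --pt "0 0 0 0 0 0 0" --pt "0 0 0 0 0 0 0" --pt "0 0 0 0 0 0 0" --pt "0 0 0 0 0 0 0" --pt "0 0 0 0 0 0 0" --pt "0 0 0 0 0 0 0"

```text
clock: 17.5
position: [606.0, 363.4, 79.9]
ee_rot: [-0.538, 0.843, -0.0, 0.001]
contact_force: [0.3, 1.5, 4.1]
gripper_width: 36.9
grasp_force: 60.6
```

Request:
servo_tool --pt "0 0 0.05 0 0 0 0" --pt "0 0 0.15 0 0 0 0" --pt "-0.02 -0.085 0 0 0 0.01 0" --pt "-0.02 -0.085 0 0 0 0.01 0" --pt "-0.04 -0.17 0 0 0 0.02 0" --pt "-0.04 -0.17 0 0 0 0.02 0" --pt "-0.04 -0.17 0 0 0 0.02 0" --pt "-0.04 -0.17 0 0 0 0.02 0" --pt "-0.04 -0.17 0 0 0 0.02 0" --pt "-0.04 -0.17 0 0 0 0.02 0" --pt "-0.04 -0.17 0 0 0 0.02 0" --pt "-0.04 -0.17 0 0 0 0.02 0" --pt "-0.04 -0.17 0 0 0 0.02 0" --pt "-0.04 -0.17 0 0 0 0.02 0" --pt "-0.04 -0.17 0 0 0 0.02 0" --pt "-0.04 -0.17 0 0 0 0.02 0" --pt "-0.03 -0.105 0 0 0 0.012 0" --pt "-0.015 -0.05 0 0 0 0.01 0" --pt "0 0 0 0 0 0 0" --pt "0 0 0 0 0 0 0"

```text
clock: 20.0
position: [435.7, -346.0, 138.7]
ee_rot: [0.751, -0.66, -0.0, -0.0]
contact_force: [-1.0, 0.1, -1.6]
gripper_width: 37.2
grasp_force: 60.0
```

Run:
```python
from bench import vision
import cv2,numpy as np
from h import *
im=[]
for n in("top","side"):
    d=vision.get_image(n); u,v=proj(d,[437,-354,90]).astype(int); w=45
    im.append(cv2.resize(d["image"][v-w:v+w,u-w:u+w,::-1],(400,400),interpolation=cv2.INTER_CUBIC))
cv2.imwrite("pics/p5.png",np.hstack(im))
```

```text
(no output)
```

View pics/p5.png

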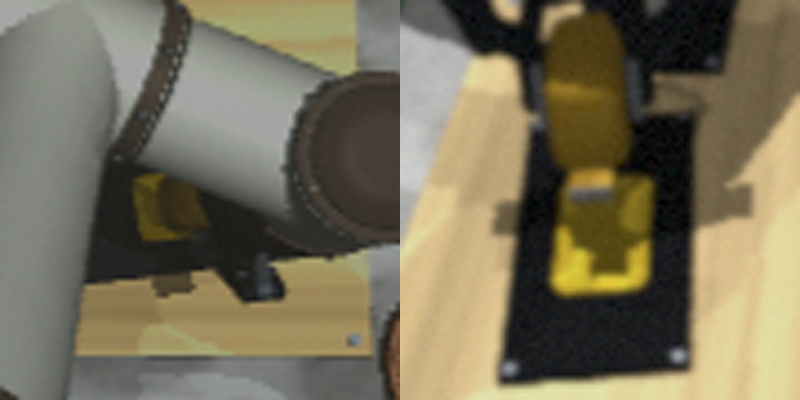

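The tape measure hangs upright with its blade end toward the camera, lined up with its rectangle. I'll lower it.

Request:
servo_tool --pt "0.002 0 -0.06 0 0 0 0" --pt "0 0 -0.06 0 0 0 0" --pt "0 0 -0.03 0 0 0 0" --pt "0 0 -0.012 0 0 0 0" --pt "0 0 -0.005 0 0 0 0" --pt "0 0 0 0 0 0 0" --pt "0 0 0 0 0 0 0"

```text
clock: 20.98
position: [436.8, -346.7, 89.3]
ee_rot: [0.751, -0.66, 0.0, -0.0]
contact_force: [-0.4, 0.6, -1.2]
gripper_width: 36.9
grasp_force: 60.1
```

Request:
servo_tool --pt "0 0.001 -0.007 0 0 0 0" --pt "0 0 -0.003 0 0 0 0" --pt "0 0 0 0 0 0 0" --pt "0 0 0 0 0 0 0"

```text
clock: 21.48
position: [436.5, -346.2, 85.9]
ee_rot: [0.751, -0.66, -0.0, 0.0]
contact_force: [0.3, 0.4, 1.2]
gripper_width: 37.4
grasp_force: 60.3
```

Request:
servo_tool --pt "0 0 0 0 0 0 0.6" --pt "0 0 0 0 0 0 1" --pt "0 0 0 0 0 0 1" --pt "0 0 0.08 0 0 0 1" --pt "0 0 0.16 0 0 0 1" --pt "0 0 0.06 0 0 0 1" --pt "-0.001 0.163 0 0 0 0 1" --pt "-0.001 0.163 0 0 0 0 1" --pt "-0.001 0.163 0 0 0 0 1" --pt "-0.001 0.163 0 0 0 0 1" --pt "-0.001 0.163 0 0 0 0 1" --pt "-0.001 0.163 0 0 0 0 1" --pt "-0.001 0.163 0 0 0 0 1" --pt "-0.001 0.163 0 0 0 0 1" --pt "-0.001 0.163 0 0 0 0 1" --pt "-0.001 0.163 0 0 0 0 1" --pt "-0.001 0.163 0 0 0 0 1" --pt "0 0.163 0 0 0 0 1" --pt "0 0.163 0 0 0 0 1" --pt "0 0.163 0 0 0 0 1"

```text
clock: 23.98
position: [433.1, 340.0, 175.9]
ee_rot: [0.751, -0.66, 0.0, -0.0]
contact_force: [0.5, -0.2, 0.3]
gripper_width: 85.1
grasp_force: 0.0
```

Run:
```python
from bench import vision,arm
from dep import *
hs=lambda d:[x.astype(int) for x in cv2.split(cv2.cvtColor(d["image"],cv2.COLOR_RGB2HSV))]
im=[]
for n in("top","side"):
    d=dict(np.load(n+"0.npz")); H,S,V=hs(d)
    for t in(60,90,110): print(n,"roll",t,*rect(d,V<t,box((435,330),90,110,75),84))
    d=vision.get_image(n); np.savez(n+"3.npz",**d)
    W=cloud(d,(438,-350),100,40); q=W[(W[:,2]>118)&(W[:,2]<140)]; q=q[np.hypot(q[:,0]-438,q[:,1]+347)<60]
    if len(q)>5: print(n,len(q),cv2.minAreaRect(np.ascontiguousarray(q[:,:2])),q.mean(0))
    u,v=proj(d,[437,-354,90]).astype(int); w=45
    print("meas",blob(d,"yellow",(437,-346),131,30))
    im.append(cv2.resize(d["image"][v-w:v+w,u-w:u+w,::-1],(400,400),interpolation=cv2.INTER_CUBIC))
cv2.imwrite("pics/p6.png",np.hstack(im)); print(arm.read_state()["position"])
```

```text
top roll 60 [435.4 339.2] [434.6 337.3] [ 55.3  52.6 103.7]
top roll 90 [435.  339.1] [434.6 338.9] [55.8 53.3 79.8]
top roll 110 [435.3 339.9] [434.7 340.1] [58.7 54.8 81.1]
top 260 ((438.713134765625, -342.9007568359375), (38.223934173583984, 60.807376861572266), 10.002954483032227) [ 438.69232 -342.99292  128.48573]
meas {'c': (435.5, -340.5), 'size': (81.0, 42.9), 'yaw': np.float32(98.4), 'cent': (435.6, -346.4)}
side roll 60 [433.2 312.6] [434.7 307.9] [ 52.6  53.2 160.7]
side roll 90 [433.4 323.3] [434.  321.5] [72.5 47.9 98.7]
side roll 110 [433.9 320.3] [433.7 320.4] [79.7 47.6 97.2]
side 350 ((437.7947998046875, -350.4548034667969), (37.37558364868164, 63.482513427734375), 10.73776626586914) [ 438.87347 -356.1471   128.64885]
meas {'c': (438.2, -357.6), 'size': (63.9, 37.7), 'yaw': np.float32(96.6), 'cent': (438.2, -358.5)}
[433.61284528 342.56142075 175.56582184]
```

View pics/p6.png

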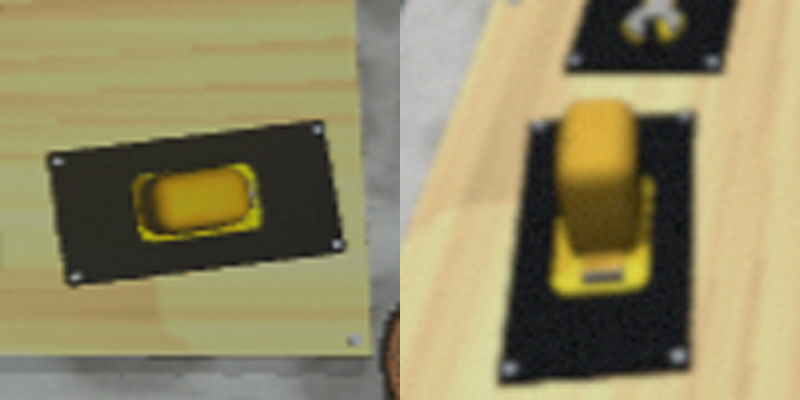

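Side crop: the tape measure stands on its rectangle, with the blade tip a little short of the front edge. I'll check it in rectified patches drawn with grid lines at the given sizes.

```bash
cat > patch.py <<'E'
from h import *
def patch(d,c,yaw,z,L,W,s,marks):
    b=box(c,yaw,L,W); src=np.float32([proj(d,[*p,z]) for p in b]); w,h=int(L*s),int(W*s)
    M=cv2.getPerspectiveTransform(src,np.float32([[w,h],[w,0],[0,0],[0,h]]))  # right=+y of tile, down=+x... 
    o=cv2.warpPerspective(d["image"][:,:,::-1].copy(),M,(w,h),flags=cv2.INTER_CUBIC)
    for l,k in marks:
        cv2.rectangle(o,(int(w/2-l*s),int(h/2-k*s)),(int(w/2+l*s),int(h/2+k*s)),(255,0,255),1)
    return o
E
python3 - <<'E'
from patch import *
t,s=[dict(np.load(n+"3.npz")) for n in("top","side")]
A=np.hstack([patch(t,(439.9,-354.6),97.4,71,110,70,3.6,[(39,20),(41.5,22.5)]),patch(s,(435.2,-354.5),97.4,71,110,70,3.6,[(39,20),(41.5,22.5)])])
B=np.hstack([patch(t,(437.8,114.4),88.3,71,198,60,2,[(84,17)]),patch(t,(437.5,-126),90.2,71,198,60,2,[(69,14)])])
C=np.hstack([patch(s,(433.5,113.5),88.3,71,198,60,2,[(84,17)]),patch(s,(433.2,-125.5),90.2,71,198,60,2,[(69,14)])])
W=min(x.shape[1] for x in(A,B,C)); cv2.imwrite("pics/p7.png",np.vstack([x[:,:W] for x in(A,B,C)]))
E
```

```text
(no output)
```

View pics/p7.png

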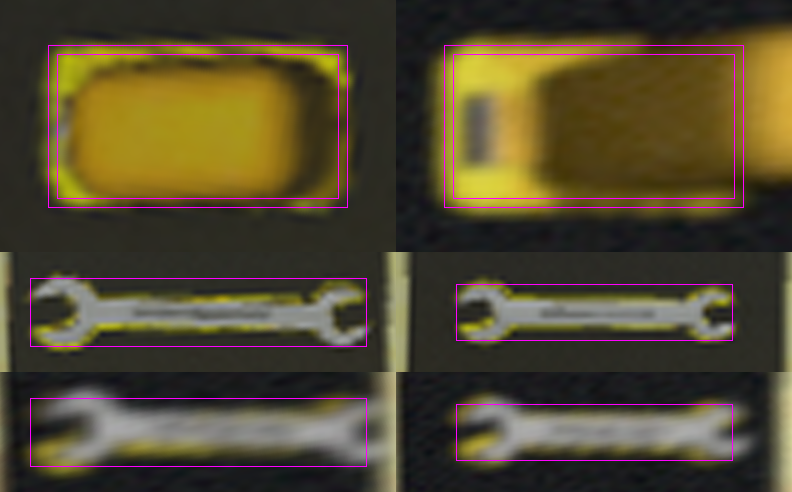

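Top view: the tape measure sits within about 1 mm of its mark. The small spanner is aligned, and the large one is turned by about 1.8°, to be mended. Next is the roll.

Request:
servo_tool --pt "-0.002 -0.012 -0.1 0 0 0 1" --pt "0 0 -0.1 0 0 0 1" --pt "0 0 -0.08 0 0 0 1" --pt "0 0 -0.05 0 0 0 1" --pt "0 0 -0.03 0 0 0 1" --pt "0 0 -0.01 0 0 0 1" --pt "0 0 0 0 0 0 1" --pt "0 0 0 0 0 0 1"

```text
clock: 25.08
position: [433.0, 335.2, 65.5]
ee_rot: [0.751, -0.66, -0.0, -0.001]
contact_force: [-0.4, -0.1, 0.0]
gripper_width: 85.4
grasp_force: 0.0
```

Request:
servo_tool --pt "0 0.012 -0.006 0 0 0 1" --pt "0 0 0 0 0 0 1" --pt "0 0 0 0 0 0 1" --pt "0 0 0 0 0 0 0" --pt "0 0 0 0 0 0 0" --pt "0 0 0 0 0 0 0" --pt "0 0 0 0 0 0 0" --pt "0 0 0 0 0 0 0"

```text
clock: 26.08
position: [433.0, 338.7, 63.6]
ee_rot: [0.751, -0.66, 0.0, -0.001]
contact_force: [-1.3, -0.2, 5.5]
gripper_width: 50.6
grasp_force: 62.7
```

Request:
servo_tool --pt "0 0 0.02 0 0 0 0" --pt "0 0 0.05 0 0 0 0" --pt "0 0 0.05 0 0 0 0" --pt "0 0 0 0 0 0 0" --pt "0 0 0 0 0 0 0"

```text
clock: 26.7
position: [432.5, 338.2, 99.0]
ee_rot: [0.751, -0.66, -0.0, 0.0]
contact_force: [-0.0, -0.4, -0.7]
gripper_width: 50.7
grasp_force: 62.4
```

Run:
```python
from bench import vision
import cv2,numpy as np
from h import *
im=[]
for n in("top","side"):
    d=vision.get_image(n); np.savez(n+"4.npz",**d); u,v=proj(d,[433,338,100]).astype(int); w=32
    u=max(u,w); v=max(v,w)
    im.append(cv2.convertScaleAbs(cv2.resize(d["image"][v-w:v+w,u-w:u+w,::-1],(400,400),interpolation=cv2.INTER_CUBIC),alpha=1.5))
cv2.imwrite("pics/p8.png",np.hstack(im))
```

```text
(no output)
```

View pics/p8.png

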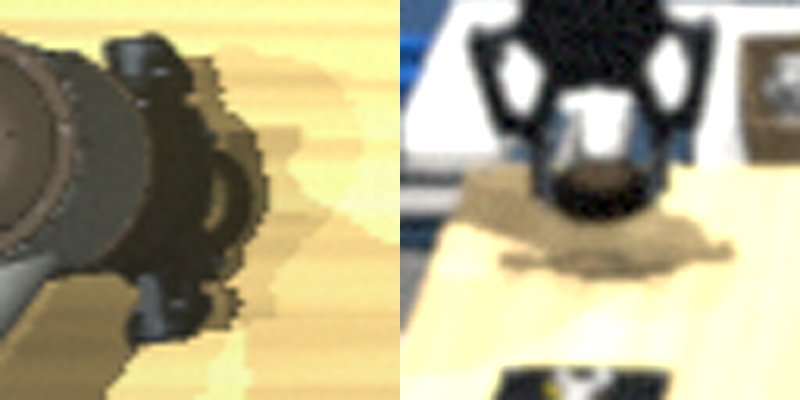

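The roll is held level between the fingers with its front edge showing in both crops. I'll carry it to the ring tile.

Request:
servo_tool --pt "0.028 -0.077 0.03 0 0 0 0" --pt "0.055 -0.154 0 0 0 0 0" --pt "0.055 -0.154 0 0 0 0 0" --pt "0.055 -0.154 0 0 0 0 0" --pt "0.055 -0.154 0 0 0 0 0" --pt "0.055 -0.154 0 0 0 0 0" --pt "0.055 -0.154 0 0 0 0 0" --pt "0.055 -0.154 0 0 0 0 0" --pt "0.055 -0.154 0 0 0 0 0" --pt "0.055 -0.154 0 0 0 0 0" --pt "0.033 -0.078 0 0 0 0 0" --pt "0 0 0 0 0 0 0" --pt "0 0 -0.06 0 0 0 0" --pt "0 0 -0.03 0 0 0 0" --pt "0 0 0 0 0 0 0" --pt "0 0 0 0 0 0 0"

```text
clock: 28.8
position: [599.8, -123.5, 81.5]
ee_rot: [0.752, -0.66, 0.0, -0.0]
contact_force: [-0.1, -0.2, 0.2]
gripper_width: 50.5
grasp_force: 62.4
```

Request:
servo_tool --pt "0 -0.001 -0.02 0 0 0 0" --pt "0 0 -0.01 0 0 0 0" --pt "0 0 -0.005 0 0 0 0" --pt "0 0 -0.002 0 0 0 0" --pt "0 0 0 0 0 0 0" --pt "0 0 0 0 0 0 0"

```text
clock: 29.55
position: [599.6, -124.2, 70.0]
ee_rot: [0.751, -0.66, 0.0, -0.0]
contact_force: [0.1, -0.5, -0.0]
gripper_width: 50.7
grasp_force: 62.4
```

Request:
servo_tool --pt "0 0 -0.003 0 0 0 0" --pt "0 0 0 0 0 0 0" --pt "0 0 0 0 0 0 0"

```text
clock: 29.92
position: [599.7, -124.3, 69.6]
ee_rot: [0.751, -0.66, 0.0, -0.0]
contact_force: [-0.9, 0.0, 4.7]
gripper_width: 50.7
grasp_force: 62.8
```

Request:
servo_tool --pt "0 0 0 0 0 0 0.8" --pt "0 0 0 0 0 0 1" --pt "0 0 0 0 0 0 1" --pt "0 0 0.05 0 0 0 1" --pt "0 0 0.1 0 0 0 1" --pt "0 0 0.15 0 0 0 0.6" --pt "-0.055 0.08 0 0 0 -0.01 0.4" --pt "-0.11 0.159 0 0 0 -0.015 0.4" --pt "-0.11 0.159 0 0 0 -0.015 0.4" --pt "-0.11 0.159 0 0 0 -0.015 0.4" --pt "-0.11 0.159 0 0 0 -0.015 0.4" --pt "-0.052 0.08 0 0 0 -0.008 0.4" --pt "0 0 0 0 0 0 0.4" --pt "0 0 0 0 0 0 0.4" --pt "0 0 0 0 0 0 0.4"

```text
clock: 31.8
position: [435.9, 113.9, 159.2]
ee_rot: [-0.697, 0.717, -0.0, 0.0]
contact_force: [-0.4, -0.4, -0.3]
gripper_width: 34.4
grasp_force: 0.0
```

Run:
```python
from bench import vision
from patch import *
D=[vision.get_image(n) for n in("top","side")]
P=[patch(D[0],(601.3,-123.8),97.6,71,100,80,3.9,[(27.5,27.5),(30,30)]),patch(D[1],(597.5,-123.2),97.6,71,100,80,3.9,[(27.5,27.5),(30,30)])]
cv2.imwrite("pics/p9.png",np.hstack(P))
```

```text
(no output)
```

View pics/p9.png

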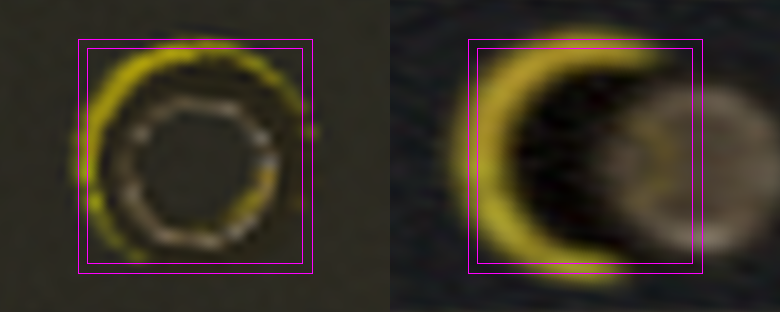

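The roll sits on its ring. After taking the height parallax off, it is about 2.5 mm too far in +y and fine in x; I'll mend that after the spanner. First I regrip the large spanner.

Request:
servo_tool --pt "0 0.001 -0.1 0 0 0 0.4" --pt "0 0 -0.1 0 0 0 0.4" --pt "0 0 -0.05 0 0 0 0.4" --pt "0 0 -0.02 0 0 0 0.4" --pt "0 0 -0.008 0 0 0 0.4" --pt "0 0 -0.005 0 0 0 0.4" --pt "0 0 0 0 0 0 0.4" --pt "0 0 0 0 0 0 0.4" --pt "0 0 0 0 0 0 0.4"

```text
clock: 33.02
position: [435.5, 115.0, 74.4]
ee_rot: [-0.698, 0.717, -0.0, 0.0]
contact_force: [-0.7, -0.3, 0.4]
gripper_width: 33.7
grasp_force: 0.0
```

Request:
servo_tool --pt "0 0 -0.003 0 0 0 0" --pt "0 0 0 0 0 0 0" --pt "0 0 0 0 0 0 0" --pt "0 0 0 0 0 0 0" --pt "0 0 0.01 0 0 0 0" --pt "0 0 0 0 0 0.008 0" --pt "0 0 0 0 0 0.008 0" --pt "0 0 0 0 0 0 0" --pt "0 0 -0.006 0 0 0 0" --pt "0 0 -0.004 0 0 0 0" --pt "0 0 0 0 0 0 0" --pt "0 0 0 0 0 0 0"

```text
clock: 34.52
position: [435.4, 114.9, 73.4]
ee_rot: [0.709, -0.705, 0.0, 0.0]
contact_force: [-2.0, -0.1, 3.8]
gripper_width: 10.3
grasp_force: 59.2
```

Request:
servo_tool --pt "0 0 0 0 0 0 0.4" --pt "0 0 0 0 0 0 0.4" --pt "0 0 0 0 0 0 0.4" --pt "0 0 0.05 0 0 0 0.4" --pt "0 0 0.1 0 0 0 0.4" --pt "0 0 0.1 0 0 0 0.6" --pt "0.055 -0.08 0 0 0 0.006 1" --pt "0.11 -0.159 0 0 0 0.012 1" --pt "0.11 -0.159 0 0 0 0.012 1" --pt "0.11 -0.159 0 0 0 0.012 1" --pt "0.11 -0.159 0 0 0 0.012 1" --pt "0.053 -0.081 0 0 0 0.008 1" --pt "0 0 0 0 0 0 1" --pt "0 0 0 0 0 0 1" --pt "0 0 0 0 0 0 1"

```text
clock: 36.4
position: [599.3, -123.2, 148.4]
ee_rot: [0.752, -0.66, -0.0, 0.0]
contact_force: [-0.3, 0.0, -0.5]
gripper_width: 85.6
grasp_force: 0.0
```

Run:
```python
from bench import vision
from h import *
hs=lambda d:[x.astype(int) for x in cv2.split(cv2.cvtColor(d["image"],cv2.COLOR_RGB2HSV))]
for n in("top","side"):
    d=vision.get_image(n); np.savez(n+"5.npz",**d); d0=dict(np.load(n+"0.npz"))
    b=box((436,112.5),88.5,180,52); H,S,V=hs(d0); print(n,"out0",*rect(d0,(S>120)&(V>90),b,71))
    H,S,V=hs(d); print("   sp",*rect(d,(V>85)&(S<100),b,76),"all",*rect(d,(V>85),b,71))
```

```text
top out0 [438.2 115.4] [438.  111.2] [169.4  38.3  88.1]
   sp [437.2 110.6] [438.7  85.3] [177.1  59.   88.4] all [437.4 111.1] [439.1  91.4] [177.9  59.2  88.6]
side out0 [433.6 116.9] [433.1 109.4] [174.8  42.9  88.6]
   sp [434.4 121.2] [435.2 137.4] [163.1  55.3  87.9] all [433.8 124.1] [434.5 142.6] [175.6  55.6  88.6]
```

Request:
servo_tool --pt "0.001 -0.003 -0.1 0 0 0 1" --pt "0 0 -0.08 0 0 0 1" --pt "0 0 -0.05 0 0 0 1" --pt "0 0 -0.02 0 0 0 1" --pt "0 0 -0.008 0 0 0 1" --pt "0 0 0 0 0 0 1" --pt "0 0 0 0 0 0 1" --pt "0 0 0 0 0 0 0" --pt "0 0 0 0 0 0 0" --pt "0 0 0 0 0 0 0" --pt "0 0 0 0 0 0 0" --pt "0 0 0 0 0 0 0"

```text
clock: 38.0
position: [600.6, -125.2, 71.6]
ee_rot: [0.751, -0.66, 0.001, -0.0]
contact_force: [-0.4, 0.9, 5.0]
gripper_width: 50.7
grasp_force: 62.8
```

Request:
servo_tool --pt "0 0 0.012 0 0 0 0" --pt "-0.004 -0.004 0 0 0 0 0" --pt "0 -0.004 0 0 0 0 0" --pt "0 0 0 0 0 0 0" --pt "0 0 -0.006 0 0 0 0" --pt "0 0 -0.004 0 0 0 0" --pt "0 0 -0.002 0 0 0 0" --pt "0 0 0 0 0 0 0" --pt "0 0 0 0 0 0 0"

```text
clock: 39.12
position: [598.8, -127.5, 71.6]
ee_rot: [0.751, -0.66, 0.0, 0.0]
contact_force: [-2.8, 0.6, 5.9]
gripper_width: 50.3
grasp_force: 62.9
```

Touching. Next I release, lift, and retreat to the left rear, clear of the view.

Request:
servo_tool --pt "0 0 0 0 0 0 0.8" --pt "0 0 0 0 0 0 1" --pt "0 0 0 0 0 0 1" --pt "0 0 0.05 0 0 0 1" --pt "0 0 0.15 0 0 0 1" --pt "0 0 0.2 0 0 0 1" --pt "0 0.18 0 0 0 0 1" --pt "0 0.18 0 0 0 0 1" --pt "0 0.18 0 0 0 0 1" --pt "0 0.18 0 0 0 0 1" --pt "0 0.18 0 0 0 0 1" --pt "0 0.18 0 0 0 0 1" --pt "0 0.18 0 0 0 0 1" --pt "0 0.18 0 0 0 0 1" --pt "0 0.18 0 0 0 0 1" --pt "0 0 0 0 0 0 1" --pt "0 0 0 0 0 0 1"

```text
clock: 41.25
position: [598.8, 358.4, 191.3]
ee_rot: [0.751, -0.66, 0.0, -0.0]
contact_force: [-0.3, -0.3, -0.2]
gripper_width: 85.3
grasp_force: 0.0
```

```bash
python3 chk.py tmp.png
python3 - <<'E'
from bench import vision
from patch import *
t,s=[vision.get_image(n) for n in("top","side")]
A=np.hstack([patch(t,(601.3,-123.8),97.6,71,80,80,3.3,[(30,30)]),patch(s,(597.5,-123.2),97.6,71,80,80,3.3,[(30,30)]),patch(t,(439.9,-354.6),97.4,71,80,80,3.3,[(39,20)])])
B=np.hstack([patch(t,(437.8,114.4),88.3,71,198,60,2,[(84,17)]),patch(t,(437.5,-126),90.2,71,198,60,2,[(69,14)])])
C=np.hstack([patch(s,(433.5,113.5),88.3,71,198,60,2,[(84,17)]),patch(s,(433.2,-125.5),90.2,71,198,60,2,[(69,14)])])
cv2.imwrite("pics/p10.png",np.vstack([x[:,:792] for x in(A,B,C)]))
E
```

```text
top large out0 [438.2 115.4] [438.  111.2] [169.4  38.3  88.1]
   sp [439.5 114.9] [438.  112.9] [168.5  32.5  88.1] all [438.3 113.9] [438.1 111. ] [172.3  38.6  87.8]
top small out0 [ 437.6 -124.2] [ 437.9 -127.3] [140.7  29.3  89.8]
   sp [ 439.  -125.2] [ 437.4 -126.5] [137.   26.2  89.4] all [ 437.7 -125.7] [ 437.5 -127.2] [137.7  29.4  89.6]
side large out0 [433.6 116.9] [433.1 109.4] [174.8  42.9  88.6]
   sp [433.3 117.6] [433.7 118.6] [170.4  54.3  87.9] all [432.7 121.2] [433.1 121.6] [181.4  54.7  88.6]
side small out0 [ 432.9 -122.5] [ 432.9 -128.7] [142.6  35.9  89.9]
   sp [ 434.3 -129.5] [ 433.7 -130.6] [141.5  32.7  89.3] all [ 432.6 -122.5] [ 432.7 -127.4] [142.6  35.3  89.9]
```

View pics/p10.png

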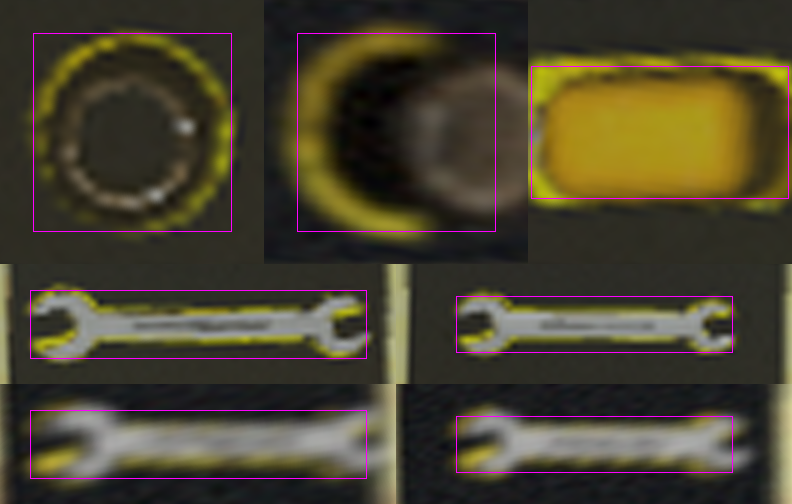

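The roll is centred on its ring once parallax is allowed for. Both spanners line up with even yellow borders, and the tape measure is on its mark. I'm handing the job in.

```bash
python3 -c "
from bench import arm
print(arm.job_done())"
```

```text
the job is handed in; nothing more can be done
None
```

All four items are set down on their own outlines and the job is handed in at about 41 s. The last images show them centred to within about 1 mm and lined up to within about half a degree, and the arm never touched the glue bottle or the screwdriver.

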